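# Fill the objective base, put its cover on and clamp it

### The arm

A 6-joint arm with a two-finger parallel gripper is mounted at the origin on the work surface. World frame = base frame: x ahead of the robot, y to its left, z up, the work surface at z = 0. Lengths are in m, angles in rad, forces in N, time in s.
With the tool pointing down it reaches from about 0.25 to 0.725 m from the base axis. Payload 4 kg.
Tool frame: the origin (TCP) lies where the fingers leave the gripper's body, on its centre line; the fingertips stand env.tip_reach ahead of it and the grasp point (between the pads) lies 54 mm ahead of it (env.tip_reach is the distance from the TCP to the fingertips, in m); z points along the fingers, y is the line along which they close (so a half turn about z gives the same grasp; the last joint's range is limited). The gripper opens to 85 mm and grips with 20 to 120 N. Pads are 22 mm wide; open, the fingers measure 114 mm over their backs; the gripper's body (76 mm by 85 mm) begins 54 mm behind the grasp point. The pads swing forward as they close: fully open they stand 13 mm farther back than shut.
Start: joints at [1.257, 0.241, 0.005, 1.335, 0, 1.571], TCP at [0.154, 0.476, 0.304] pointing down, gripper open.
Joint ranges: [-2.72, 2.72], [-1.05, 1.87], [-1.09, 1.28], [-1.99, 2.15], [-1.42, 1.44], [-3.14, 3.14]. Speed limits (rad/s): [2.79, 2.79, 3.14, 3.14, 3.14, 3.14].

### API

Orientations are given as a unit quaternion [x, y, z, w].
In Python, from workcell import env, optics, spotter gives the robot as it stands. Calls block until the motion is done:
- env.move_pose(position, orientation): joint-space move of the TCP to a pose.
- env.movel(position, rotation=None, rate=0.15): straight line of the TCP; rotation=None keeps the orientation; rate is the mean speed in m/s.
- env.movej(angles): joint-space move.
- env.set_gripper(opening): finger opening in m; the grip force is fixed at half the most; returns when the fingers have stopped.
- env.pause(seconds).
- env.solve_ik(position, orientation): joint angles nearest the present ones, or None.
- env.state(): the state.
- optics.get_image(name): name is "scene" or "top"; returns (picture, depth): 400x640x3 uint8, blue, green, red; 400x640 float32, m along the optical axis (not along the pixel's ray), 0 where there is no reading.
- optics.get_calibration(name): a dict with "camera_matrix" (3x3 intrinsics, pixels), "rvec" (rotation vector, rad) and "tvec" (3), from world to camera coordinates, as OpenCV has them. Camera axes: x right, y down, z forward; pixel columns grow to the right and rows downward; lengths in m; the calibration is good to about 2 mm. A picture is of the moment at which its call begins. get_calibration takes no time and is no camera call.
A pose or a line that the arm cannot do raises env.Unreachable and nothing moves.
- env.job_done(): hands the job in; it is judged then, once.
Trained networks look in the newest picture that a camera, given by its name, has taken for a name from the list of things; names that differ only in an ending like _2 or _b are one class to them, and where a whole thing is asked for, a point or a joint stands for the part that bears it (a point fixed in the world has none). Each returns a list of dicts, best first, with "conf" (0 to 1); they miss things now and then, are a little off and sometimes report something else, mostly with a low value. They report only what shows in the picture. A call takes as long as a camera call.
- spotter.cut_out(camera, thing): "region" (400x640 bool, what is visible of it) and "rect" ([centre column, centre row, width, height] in pixels, round what is visible of it).
- spotter.tip_of(camera, thing): "pixel" ([column, row] in pixels: a listed point, or the origin of a listed thing).
The state is a dict: "clock": time; "q": joint angles; "qvel": joint speeds; "tau": joint torques, N m; "eef_pos": TCP position; "ee_rot": TCP orientation; "contact_force": force on the tool from outside, world axes, zero at the start; "torque": the same for the moment, N m; "width": finger opening in m; "grasp_force": force on a finger pad.
Only numpy, scipy, OpenCV 4.12 (cv2) and the standard library are available. Lean on these libraries where they do the work, as an engineer would, in place of code of your own. Each camera call takes 0.05 s, during which the arm holds its last target. There are 200 camera calls.

### The job

Fill the empty pockets of the blue objective base with the spare objectives from the rubber mat, standing upright, nose up, and leave the objectives already stored in their pockets. Then take the clear cover from its slanted stand, set it squarely down over the base, fully seated, and swing the red-tipped clamp fully down over it. Set everything down gently without dropping it, and leave the oil bottle, glass dish and slide box where they are.

Things in the scene. Friction and masses are not known exactly. Their poses are not given: they have to be found in the camera images.
- base: Fixed blue flange 176 x 176 x 12 mm, origin at its underside's centre; on it a black block 140 x 140 mm, top at z = 26 mm, with four 38 mm square pockets 12 mm deep (floor z = 14 mm) at x, y = +-33 mm. Two are empty, any of them, and show a green disc on the floor. Clamp bracket (50 mm wide, up to z = 96 mm) outside its -y side, y = -84 to -120 mm. Yaw up to 15 degrees either way.
- pocket0 (a point): Centre of the floor of the pocket at x -33 mm, y -33 mm of the base. The frame is that of the base.
- pocket1 (a point): Centre of the floor of the pocket at x -33 mm, y +33 mm of the base. The frame is that of the base.
- pocket2 (a point): Centre of the floor of the pocket at x +33 mm, y -33 mm of the base. The frame is that of the base.
- pocket3 (a point): Centre of the floor of the pocket at x +33 mm, y +33 mm of the base. The frame is that of the base.
- seat (a point): Centre of the flange's top face (12 mm above the table), where the centre of the cover's rim plane must come. Axes as the base.
- cover: Loose clear box open below, blue rim stripe and handle, 0.26-0.4 kg; outside 156 x 156 x 68 mm, walls and top 4 mm: 4 mm play each side round the black block; fits any of four ways round, sides parallel to the base's. Seated, its rim rests on the flange. Origin: centre of the rim plane; z out through the top. It starts on the stand tilted 30 degrees, top leaning to the stand's -x (near and left).
- cover_handle (a point): Grip point in the handle, 90 mm along z from the cover's origin. The handle is a blue bar 60 mm long (cover x), 20 mm wide (cover y, grip it across this), from 68 to 102 mm along z. Axes as the cover.
- stand: Fixed white stand under the cover: plate 172 x 172 mm tilted 30 degrees, low edge at its -x, centre 60 mm and high edge (+x) 112 mm above the table; lips 14 mm high along the low edge and 10 mm at the sides, so first lift the cover at least 20 mm square to the plate (along the cover's z). Origin: on the table under the plate's centre.
- clamp (a joint): Clamp arm angle, rad: 0 = fully down, level over the cover; starts at 1.6 to 1.8 (upright, end 141 mm above the table, leaning slightly outward), stop at 1.85. Hinge axis along base x; stiff (0.08 N m: about 2 N at the tip), stays where left. Push it from outside (base -y side) over towards base +y, then down.
- clamp_hinge (a point): Axis of the clamp, in the bracket at base x = 0, y = -100 mm, z = 85 mm. Axes as the base.
- clamp_tip (a point): Middle of the arm's red end on its outer face (upper face when down), 50 mm from the hinge axis. The arm is a steel bar 14 mm wide, 8 mm thick, reaching 56 mm from the axis. y: along the arm away from the hinge; z: out of that face.
- stored_a: Microscope objective lens: steel cylinder 32 mm in diameter from 0 to 46 mm height (knurled black band low down, narrow yellow band at 38-42 mm), then a nose narrowing to 20 mm; 56 mm tall in all, about 150 g. Origin: centre of its flat underside; z points along its axis to the nose. Already stored in one of the pockets.
- stored_b: Microscope objective lens: steel cylinder 32 mm in diameter from 0 to 46 mm height (knurled black band low down, narrow green band at 38-42 mm), then a nose narrowing to 20 mm; 56 mm tall in all, about 150 g. Origin: centre of its flat underside; z points along its axis to the nose. Already stored in one of the pockets.
- spare_a: Microscope objective lens: steel cylinder 32 mm in diameter from 0 to 46 mm height (knurled black band low down, narrow red band at 38-42 mm), then a nose narrowing to 20 mm; 56 mm tall in all, about 150 g. Origin: centre of its flat underside; z points along its axis to the nose. A spare, standing upright on the rubber mat (3 mm thick).
- spare_b: Microscope objective lens: steel cylinder 32 mm in diameter from 0 to 46 mm height (knurled black band low down, narrow white band at 38-42 mm), then a nose narrowing to 20 mm; 56 mm tall in all, about 150 g. Origin: centre of its flat underside; z points along its axis to the nose. A spare, standing upright on the rubber mat (3 mm thick).
- oil: Bystander: amber oil bottle, 32 mm in diameter, 75 mm tall, standing; origin under its centre.
- dish: Bystander: closed glass dish, 94 mm in diameter, 17 mm high; origin under its centre.
- slidebox: Bystander: yellow slide box 85 x 100 x 30 mm; origin under its centre.

How it is judged:
On the way, in this order (a step that is already met when the one before it is completed fails the run):
1. all four pockets hold an upright objective, at rest (((distance between stored_a and pocket0 below 0.008 m and angle between stored_a's own z axis and vertical below 0.1 rad) or (distance between stored_b and pocket0 below 0.008 m and angle between stored_b's own z axis and vertical below 0.1 rad) or (distance between spare_a and pocket0 below 0.008 m and angle between spare_a's own z axis and vertical below 0.1 rad) or (distance between spare_b and pocket0 below 0.008 m and angle between spare_b's own z axis and vertical below 0.1 rad)) and ((distance between stored_a and pocket1 below 0.008 m and angle between stored_a's own z axis and vertical below 0.1 rad) or (distance between stored_b and pocket1 below 0.008 m and angle between stored_b's own z axis and vertical below 0.1 rad) or (distance between spare_a and pocket1 below 0.008 m and angle between spare_a's own z axis and vertical below 0.1 rad) or (distance between spare_b and pocket1 below 0.008 m and angle between spare_b's own z axis and vertical below 0.1 rad)) and ((distance between stored_a and pocket2 below 0.008 m and angle between stored_a's own z axis and vertical below 0.1 rad) or (distance between stored_b and pocket2 below 0.008 m and angle between stored_b's own z axis and vertical below 0.1 rad) or (distance between spare_a and pocket2 below 0.008 m and angle between spare_a's own z axis and vertical below 0.1 rad) or (distance between spare_b and pocket2 below 0.008 m and angle between spare_b's own z axis and vertical below 0.1 rad)) and ((distance between stored_a and pocket3 below 0.008 m and angle between stored_a's own z axis and vertical below 0.1 rad) or (distance between stored_b and pocket3 below 0.008 m and angle between stored_b's own z axis and vertical below 0.1 rad) or (distance between spare_a and pocket3 below 0.008 m and angle between spare_a's own z axis and vertical below 0.1 rad) or (distance between spare_b and pocket3 below 0.008 m and angle between spare_b's own z axis and vertical below 0.1 rad)) and linear speed of each of stored_a, stored_b, spare_a, spare_b below 0.03 m/s), for 0.2 s.
2. the cover is seated on the base (horizontal distance between cover and seat below 0.008 m and z of cover in the frame of seat between -0.004 and 0.004 m and angle between cover's own z axis and vertical below 0.05 rad), for 0.2 s.
3. the clamp is fully down (value of joint clamp below 0.08 rad), for 0.2 s.
At the end, for the whole second after the job is handed in: Each pocket holds an upright objective (within 8 mm of the centre of its floor, tilt under 0.1 rad); the cover is seated (8 mm sideways, 4 mm in height, tilt under 0.05 rad); clamp angle under 0.08 rad; objectives and cover at rest (all of step 1 and all of step 2 and value of joint clamp below 0.08 rad and linear speed of cover below 0.02 m/s); the robot touches nothing.
It fails at once if an objective that was already stored is taken out (displaced by over 20 mm) (distance of any of stored_a, stored_b from where it was at the start of the episode above 0.02 m).
It fails at once if a spare or the cover is dropped: over 0.55 m/s while out of the fingers ((contact force between the fingers and spare_a below 0.05 N and linear speed of spare_a above 0.55 m/s) or (contact force between the fingers and spare_b below 0.05 N and linear speed of spare_b above 0.55 m/s) or (contact force between the fingers and cover below 0.05 N and linear speed of cover above 0.55 m/s)).
It fails at once if the oil bottle, dish or slide box displaced by over 30 mm (distance of any of oil, dish, slidebox from where it was at the start of the episode above 0.03 m).
It also fails if it takes over 72 s, if anything falls off the work surface, if the arm or the gripper's body presses on something with over 40 N, if the wrist force passes 120 N, or if a joint passes its speed limit or range.

## Working session

There is one attempt and no reset: what is moved stays moved. The work goes in short steps, each a Python script; the robot and the scene stay as the last script left them, time stands still between calls to the robot, and variables do not carry over. Pictures are saved under pics/ and viewed, at most 10 in all, crops included, and the job is handed in when it is done.

```bash
mkdir -p pics; ls; cat > h.py <<'E'
import numpy as np, cv2
from scipy.spatial.transform import Rotation as R
from workcell import env, optics, spotter
def cal(n):
    c=optics.get_calibration(n); return np.array(c["camera_matrix"],float),cv2.Rodrigues(np.array(c["rvec"],float))[0],np.array(c["tvec"],float).ravel()
def cloud(n,d):
    K,Rm,t=cal(n); v,u=np.indices(d.shape)
    P=np.stack([(u-K[0,2])/K[0,0]*d,(v-K[1,2])/K[1,1]*d,d],-1)
    W=(P-t)@Rm; W[d<=0]=np.nan; return W
def onz(n,px,z):
    K,Rm,t=cal(n); r=Rm.T@np.array([(px[0]-K[0,2])/K[0,0],(px[1]-K[1,2])/K[1,1],1]); c=-Rm.T@t
    return c+r*(z-c[2])/r[2]
def proj(n,p):
    K,Rm,t=cal(n); q=K@(Rm@np.array(p)+t); return q[:2]/q[2]
E
python3 - <<'E'
from h import *
for n in("scene","top"):
    im,d=optics.get_image(n); cv2.imwrite(f"pics/{n}0.png",im); np.savez(f"{n}0.npz",im=im,d=d)
    K,Rm,t=cal(n); print(n,-Rm.T@t,K[0,0]); W=cloud(n,d)
    for th in("base","cover","stand","stored_a","spare_a","oil","dish","slidebox"):
        for r in spotter.cut_out(n,th)[:4]:
            m=r["region"]; p=W[m]; print(th,round(r["conf"],2),np.round(r["rect"]),np.round(np.nanmedian(p,0),3),np.round(np.nanmax(p[:,2]),3))
    for th in("base","pocket0","pocket1","pocket2","pocket3","seat","clamp_hinge","clamp_tip","cover","cover_handle","spare_a","stored_a","stand"):
        print(th,[(round(r["conf"],2),np.round(r["pixel"],1).tolist()) for r in spotter.tip_of(n,th)[:4]])
print(env.state()["clock"],env.tip_reach, env.state()["ee_rot"])
E
```

```text
pics
scene [ 1.28177285 -0.43865654  0.83964608] 455.72386253965624
base 0.89 [307. 231.  93.  64.] [ 0.586 -0.049  0.022] 0.141
cover 0.52 [309. 230.  85.  68.] [ 0.587 -0.046  0.023] 0.141
stand 0.73 [407. 187.  68.  45.] [0.604 0.251 0.044] 0.107
stored_a 0.63 [294. 215.  15.  22.] [ 0.544 -0.058  0.049] 0.072
stored_a 0.51 [318. 207.  12.  20.] [0.552 0.008 0.049] 0.072
spare_a 0.81 [175. 262.  21.  27.] [ 0.535 -0.361  0.039] 0.061
spare_a 0.63 [293. 213.  10.  22.] [ 0.545 -0.057  0.05 ] 0.072
spare_a 0.49 [196. 240.  14.  25.] [ 0.488 -0.29   0.037] 0.061
oil 0.63 [310. 287.  13.  27.] [ 0.755 -0.137  0.043] 0.076
slidebox 0.72 [236. 301.  63.  55.] [ 0.699 -0.281  0.028] 0.033
base [(0.97, [309.7, 232.0]), (0.73, [317.7, 215.8]), (0.44, [236.9, 305.0])]
pocket0 [(0.98, [318.8, 216.6]), (0.78, [292.1, 218.8]), (0.67, [327.2, 229.4]), (0.57, [302.7, 239.1])]
pocket1 [(0.98, [318.8, 216.6]), (0.78, [292.1, 218.8]), (0.67, [327.2, 229.4]), (0.57, [302.7, 239.1])]
pocket2 [(0.98, [318.8, 216.6]), (0.78, [292.1, 218.8]), (0.67, [327.2, 229.4]), (0.57, [302.7, 239.1])]
pocket3 [(0.9
[... 1610 characters left out ...]
, (0.65, [318.7, 243.9])]
pocket2 [(0.8, [324.7, 215.9]), (0.75, [296.4, 236.5]), (0.75, [433.3, 246.6]), (0.65, [318.7, 243.9])]
pocket3 [(0.8, [324.7, 215.9]), (0.75, [296.4, 236.5]), (0.75, [433.3, 246.6]), (0.65, [318.7, 243.9])]
seat [(0.82, [311.9, 226.3]), (0.55, [319.9, 241.6]), (0.35, [310.4, 226.1])]
clamp_hinge [(0.88, [348.0, 233.3])]
clamp_tip [(0.39, [352.1, 228.7])]
cover [(0.69, [183.4, 225.4])]
cover_handle [(0.68, [159.3, 232.9]), (0.67, [298.9, 237.8])]
spare_a [(0.7, [408.8, 262.0]), (0.45, [434.7, 245.9])]
stored_a [(0.66, [292.5, 237.9]), (0.57, [320.3, 243.9]), (0.54, [352.2, 227.1])]
stand []
2.2 0.0726 [ 1.56266446e-01  9.87714937e-01 -1.45186484e-05 -6.07839247e-06]
```

```bash
python3 - <<'E'
import cv2
a=cv2.imread("pics/top0.png")[130:300,110:470]; cv2.imwrite("pics/topc.png",cv2.resize(a,None,fx=2.2,fy=2.2,interpolation=3))
a=cv2.imread("pics/scene0.png")[120:340,140:460]; cv2.imwrite("pics/scenec.png",cv2.resize(a,None,fx=2.5,fy=2.5,interpolation=3))
E
```

```text
(no output)
```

View pics/topc.png

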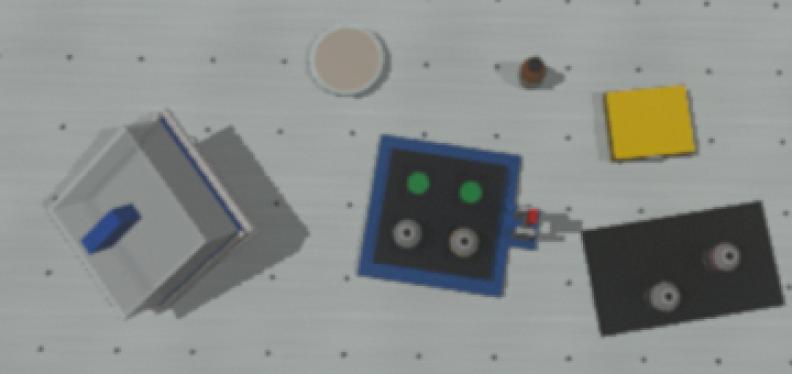

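View pics/scenec.png

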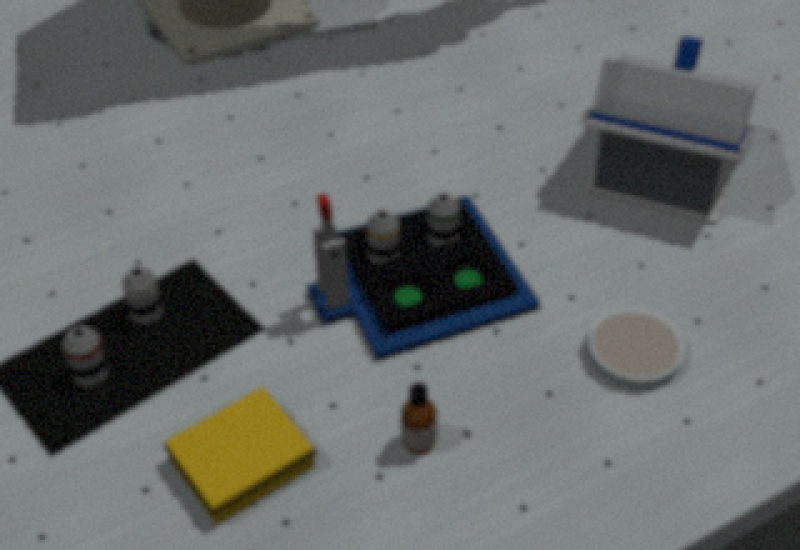

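The top view shows the empty pockets as green discs at about (300,213) and (324,217), which are the base's +x pockets 2 and 3. The spares are at (410,264) and (437,248), and the clamp's red tip is at about (352,228). The cover, tilted towards the left, has its handle at about (160,232). Next I measure these precisely.

```bash
python3 - <<'E'
from h import *
D={n:np.load(f"{n}0.npz") for n in("top","scene")}
def comps(m,mn=6):
    n,l,s,c=cv2.connectedComponentsWithStats(m.astype(np.uint8)); return [(s[i],c[i],l==i) for i in range(1,n) if s[i,4]>=mn]
for n in D:
    im=D[n]["im"].astype(int); d=D[n]["d"]; W=cloud(n,d); b,g,r=im[...,0],im[...,1],im[...,2]
    print(n,"table z",np.nanmedian(W[...,2][(abs(W[...,0]-.4)<.1)&(W[...,1]>-.2)&(W[...,1]<.1)]))
    for s,c,m in comps((g>r+35)&(g>b+20)): print(" green",s[4],c.round(1),onz(n,c,.014).round(4))
    hsv=cv2.cvtColor(D[n]["im"],cv2.COLOR_BGR2HSV)
    for s,c,m in comps((b>r+50)&(b>g+25),20):
        p=W[m]; print(" blue",s.tolist(),c.round(1),np.nanmedian(p,0).round(4),np.nanmin(p,0).round(3),np.nanmax(p,0).round(3))
    for s,c,m in comps((r>g+60)&(r>b+60)&(abs(g-b)<25),4): print(" red",s[4],c.round(1),np.nanmedian(W[m],0).round(4))
    # noses: high points in lens areas
    for nm,x,y,zt in(("s1",.478,-.285,.059),("s2",.525,-.357,.059),("a",.543,.012,.070),("b",.535,-.053,.070)):
        m=(np.hypot(W[...,0]-x,W[...,1]-y)<.03)&(W[...,2]>zt-.007)
        if m.sum()>3:
            v,u=np.nonzero(m); print(" ",nm,m.sum(),np.nanmedian(W[m],0).round(4), onz(n,(u.mean(),v.mean()),zt).round(4))
# base flange from top
im=D["top"]["im"].astype(int); b,g,r=im[...,0],im[...,1],im[...,2]
blk=(im.max(-1)<75); 
for z,m,nm in((.026,blk,"block"),(.012,(b>r+35)&(b>g+15),"flange")):
    q=m.copy(); q[:, :265]=0; q[:,366:]=0; q[:185]=0; q[275:]=0
    c=max(comps(q),key=lambda c:c[0][4])[2]
    P=np.array([onz("top",(u,v),z)[:2] for v,u in np.argwhere(c)],np.float32)
    rect=cv2.minAreaRect(P*1000); print(nm,rect)
# cover top face plane in top cam
W=cloud("top",D["top"]["d"]); 
reg=np.zeros(W.shape[:2],bool); reg[175:285,125:225]=1
p=W[reg&(W[...,2]>.05)]; print(len(p)); np.save("cov.npy",p)
rng=np.random.default_rng(0);best=None
for _ in range(800):
    a=p[rng.choice(len(p),3,False)]; nn=np.cross(a[1]-a[0],a[2]-a[0]); nn/=np.linalg.norm(nn)+1e-12; nn*=np.sign(nn[2]); k=abs((p-a[0])@nn)<.003
    if best is None or k.sum()>best.sum(): best=k
q=p[best]; c=q.mean(0); nn=np.linalg.svd(q-c,full_matrices=False)[2][2]; nn*=np.sign(nn[2]); print("plane",best.sum(),c,nn,np.degrees(np.arccos(nn[2])),np.degrees(np.arctan2(nn[1],nn[0])))
E
```

```text
top table z -0.00032238051743530027
 green 76 [299.6 212.8] [0.6084 0.0063 0.014 ]
 green 77 [323.4 217. ] [ 0.5982 -0.0581  0.014 ]
 blue [273, 192, 80, 72, 1093] [309.3 230.2] [ 0.5509 -0.0181  0.0115] [ 0.477 -0.135  0.006] [0.666 0.074 0.018]
 blue [147, 226, 18, 19, 153] [155.7 234.6] [0.5305 0.3353 0.1498] [0.51  0.312 0.134] [0.55  0.36  0.165]
 blue [636, 244, 4, 13, 37] [637.9 249. ] [ 0.5245 -0.8547  0.0785] [ 0.507 -0.861  0.071] [ 0.538 -0.851  0.083]
 red 23 [351.6 227.6] [ 0.5569 -0.1222  0.141 ]
  s1 81 [ 0.4747 -0.2868  0.0567] [ 0.4757 -0.2865  0.059 ]
  s2 78 [ 0.5236 -0.3584  0.0571] [ 0.5233 -0.3581  0.059 ]
  a 79 [0.5431 0.015  0.0682] [0.5425 0.0154 0.07  ]
  b 77 [ 0.5349 -0.0512  0.0679] [ 0.5343 -0.0509  0.07  ]
scene table z -0.0014675055982835653
 green 65 [326.4 231.1] [0.6087 0.0049 0.014 ]
 green 68 [302.6 238.1] [ 0.5994 -0.0589  0.014 ]
 blue [411, 135, 8, 12, 65] [414.6 140.8] [0.5523 0.3128 0.1488] [0.543 0.305 0.135] [0.562 0.323 0.163]
 blue [274, 200, 80, 61, 523] [317.1 243.7] [ 0.6451 -0.0389  0.0107] [ 0.505 -0.13   0.006] [0.67  0.07  0.016]
 red 10 [269.1 199.9] [ 0.5587 -0.1231  0.1391]
  s1 66 [ 0.4797 -0.289   0.0567] [ 0.4824 -0.2893  0.059 ]
  s2 80 [ 0.5281 -0.3604  0.0566] [ 0.5299 -0.3606  0.059 ]
  a 53 [0.5459 0.0128 0.0674] [0.5486 0.0105 0.07  ]
  b 55 [ 0.5374 -0.0531  0.067 ] [ 0.5401 -0.0541  0.07  ]
block ((570.2822265625, -23.590042114257812), (143.5039520263672, 139.5523223876953), 82.322998046875)Traceback (most recent call last):
  File "<stdin>", line 24, in <module>
  File "h.py", line 11, in onz
    K,Rm,t=cal(n); r=Rm.T@np.array([(px[0]-K[0,2])/K[0,0],(px[1]-K[1,2])/K[1,1],1]); c=-Rm.T@t
           ~~~^^^
  File "h.py", line 5, in cal
    c=optics.get_calibration(n); return np.array(c["camera_matrix"],float),cv2.Rodrigues(np.array(c["rvec"],float))[0],np.array(c["tvec"],float).ravel()
ValueError: time passes only in moves, steps and waits
```

```bash
python3 - <<'E'
s=open("h.py").read().replace("def cal(n):","import functools\n@functools.cache\ndef cal(n):"); open("h.py","w").write(s)
E
python3 - <<'E'
from h import *
D={n:np.load(f"{n}0.npz") for n in("top","scene")}
def comps(m,mn=6):
    n,l,s,c=cv2.connectedComponentsWithStats(m.astype(np.uint8)); return [(s[i],c[i],l==i) for i in range(1,n) if s[i,4]>=mn]
im=D["top"]["im"].astype(int); b,g,r=im[...,0],im[...,1],im[...,2]
W=cloud("top",D["top"]["d"])
# flange edges: fit square to boundary excluding bracket
q=((b>r+35)&(b>g+15)); q[:,:265]=0;q[:,366:]=0;q[:185]=0;q[275:]=0
P=np.array([onz("top",(u,v),.012)[:2] for v,u in np.argwhere(q)])
from scipy.optimize import least_squares
for yaw in np.radians([-7.5,-8,-8.5]):
    A=np.array([[np.cos(yaw),np.sin(yaw)],[-np.sin(yaw),np.cos(yaw)]]); L=P@A.T; c0=A@np.array([.570,-.0225]); l=L-c0
    k=abs(l[:,0])>.03; 
    print(np.degrees(yaw),[ [np.percentile(l[(abs(l[:,1]-t)<.02),0],e) for e in(1,99)] for t in(-.06,.06)],[ np.percentile(l[(abs(l[:,0]-t)<.015),1],99) for t in(-.06,0,.06)],[ np.percentile(l[(abs(l[:,0]-t)<.015),1],1) for t in(-.06,.06)])
reg=np.zeros(W.shape[:2],bool); reg[175:285,125:225]=1
for n in("top",):
    p=W[reg&(W[...,2]>.05)]
    rng=np.random.default_rng(0);best=None
    for _ in range(800):
        a=p[rng.choice(len(p),3,False)]; nn=np.cross(a[1]-a[0],a[2]-a[0]); nn/=np.linalg.norm(nn)+1e-12; nn*=np.sign(nn[2]); k=abs((p-a[0])@nn)<.003
        if best is None or k.sum()>best.sum(): best=k
    q=p[best]; c=q.mean(0); nn=np.linalg.svd(q-c,full_matrices=False)[2][2]; nn*=np.sign(nn[2])
    az=np.arctan2(nn[1],nn[0]); print("plane",len(p),best.sum(),c.round(4),nn.round(4),np.degrees(np.arccos(nn[2])),np.degrees(az))
    ex=-np.array([np.cos(az),np.sin(az),0]); cz=-.5*ex+np.array([0,0,np.cos(np.pi/6)]); ey=np.cross([0,0,1],ex); cx=np.cross(ey,cz)
    M=np.stack([cx,ey,cz]); l=(q-c)@M.T; print("inplane ext",np.percentile(l,[.5,99.5],axis=0).round(4)); print(cv2.minAreaRect((l[:,:2]*1000).astype(np.float32)))
    hm=(b>r+50)&(b>g+25)&reg; hm[:,165:]=0; h=W[hm]; hl=(h-c)@M.T; print("handle med",np.median(h,0)); print(hl.min(0).round(4),hl.max(0).round(4))
    t=hl[hl[:,2]>.028]; print("top face n",len(t),t.mean(0).round(4),cv2.minAreaRect((t[:,:2]*1000).astype(np.float32)))
    print("c->cover origin est", (c+M.T@np.r_[t.mean(0)[:2],-.068]).round(4),"handle pt",(c+M.T@np.r_[t.mean(0)[:2],.022]).round(4),"yaw",np.degrees(np.arctan2(ex[1],ex[0])))
E
```

```text
-7.499999999999999 [[np.float64(-0.08559341111915335), np.float64(0.08617662899787347)], [np.float64(-0.08543060879682832), np.float64(0.08671203070901588)]] [np.float64(0.08745784019636046), np.float64(0.0873588043193256), np.float64(0.08727524192119546)] [np.float64(-0.08524773899880118), np.float64(-0.08554921274814511)]
-8.0 [[np.float64(-0.08516001875743291), np.float64(0.08678986662004635)], [np.float64(-0.08582603266532428), np.float64(0.0862331579441302)]] [np.float64(0.08679092978726367), np.float64(0.08732916045740657), np.float64(0.08780582013410469)] [np.float64(-0.08572986018080364), np.float64(-0.08504860202755357)]
-8.5 [[np.float64(-0.084667057196335), np.float64(0.08736756340766905)], [np.float64(-0.08637575003391669), np.float64(0.08571704184926486)]] [np.float64(0.08632807825410957), np.float64(0.08728035590106333), np.float64(0.08831971625075272)] [np.float64(-0.08620162603419546), np.float64(-0.08474244199486355)]
plane 5046 2845 [0.5418 0.3194 0.1213] [-0.3116  0.3922  0.8655] 30.059136437523787 128.46418667047246
inplane ext [[-0.083  -0.0759 -0.0031]
 [ 0.073   0.079   0.0028]]
((-5.356689453125, 1.7117462158203125), (156.8818359375, 160.7593994140625), 89.45565795898438)
handle med [nan nan nan]
[nan nan nan] [nan nan nan]
top face n 152 [-0.0032  0.0018  0.0338] ((-3.492227554321289, 2.3448896408081055), (18.993120193481445, 60.20098114013672), 89.94338989257812)
c->cover origin est [0.5627 0.2961 0.0608] handle pt [0.5347 0.3313 0.1388] yaw -51.53581332952754
```

```bash
cat >> h.py <<'E'
YAW=np.radians(-7.8); BX=np.array([np.cos(YAW),np.sin(YAW),0]); BY=np.array([-np.sin(YAW),np.cos(YAW),0]); BASE=np.array([.5707,-.0222,0])
def quat(y,z):
    y=np.array(y,float);z=np.array(z,float); return R.from_matrix(np.stack([np.cross(y,z),y,z],1)).as_quat()
DOWN=quat(BX,[0,0,-1])
B=lambda x,y,z: BASE+BX*x+BY*y+np.array([0,0,z])
az=np.radians(-51.5); SX=np.array([np.cos(az),np.sin(az),0]); SY=np.array([-SX[1],SX[0],0]); CZ=-.5*SX+np.array([0,0,np.cos(np.pi/6)])
HAND=np.array([.5347,.3310,.1388]); CQ=quat(SY,-CZ)
def st(): s=env.state(); print("t",round(s["clock"],1),"w",round(s["width"],4),"gf",np.round(s["grasp_force"],1),"f",np.round(s["contact_force"],1),"p",np.round(s["eef_pos"],4))
E
python3 - <<'E'
from h import *
for nm,p,q in(("pre",HAND+.12*CZ,CQ),("grip",HAND+.054*CZ,CQ),("lift",HAND+.104*CZ,CQ),("lift2",HAND+.134*CZ,CQ),("over",B(0,0,.3),DOWN),("seat",B(0,0,.156),DOWN),("s2",np.array([.5235,-.3588,.09]),DOWN),("p2",B(.033,-.033,.1),DOWN)):
    j=env.solve_ik(p,q); print(nm,np.round(p,3),None if j is None else np.round(j,2))
env.set_gripper(.06); st()
S=np.array([.4755,-.2875,0])
env.move_pose(S+[0,0,.22],DOWN); env.movel(S+[0,0,.09]); st()
env.set_gripper(.0); st()
env.movel(S+[0,0,.20],rate=.2); st()
im,d=optics.get_image("scene"); cv2.imwrite("pics/g1.png",cv2.resize(im[120:340,140:460],None,fx=2.5,fy=2.5))
E
```

```text
pre [0.497 0.378 0.243] [ 0.83  0.57  0.26  1.35 -0.52  1.76]
grip [0.518 0.352 0.186] [ 0.78  0.6   0.15  1.19 -0.52  1.7 ]
lift [0.502 0.372 0.229] [ 0.82  0.58  0.23  1.31 -0.52  1.74]
lift2 [0.493 0.383 0.255] [ 0.84  0.57  0.29  1.39 -0.52  1.77]
over [ 0.571 -0.022  0.3  ] [-0.04  0.38  0.2   1.38  0.    1.67]
seat [ 0.571 -0.022  0.156] [-0.04  0.48 -0.04  1.04  0.    1.67]
s2 [ 0.524 -0.359  0.09 ] [-0.6   0.66  0.08  0.99  0.    1.11]
p2 [ 0.599 -0.059  0.1  ] [-0.1   0.59 -0.01  0.96  0.    1.61]
t 2.6 w 0.0599 gf 0.0 f [0.3 0.1 0.9] p [0.1543 0.4756 0.3039]
t 6.5 w 0.0601 gf 0.0 f [-0.   0.4  0. ] p [ 0.4762 -0.2878  0.0908]
t 6.9 w 0.0303 gf 59.4 f [-0.1  0.5  6.2] p [ 0.4761 -0.288   0.0913]
t 7.6 w 0.0305 gf 59.4 f [ 0.9 -0.2 -1.5] p [ 0.4748 -0.2871  0.1988]
```

View pics/g1.png

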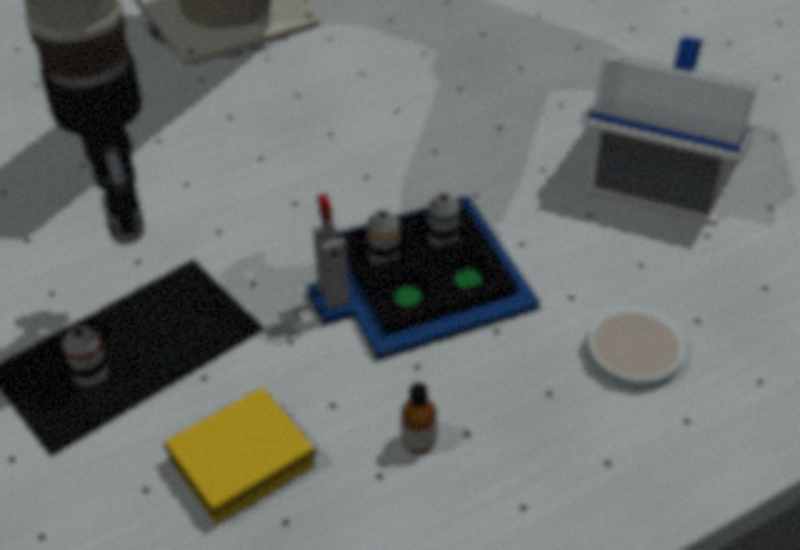

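The first spare is held upright between the pads, at about (125,210) in the crop. Now I place it in pocket 3.

```bash
cat >> h.py <<'E'
def place(x,y,h):   # h: TCP height above lens underside
    env.move_pose(B(x,y,.26),DOWN); env.movel(B(x,y,h+.032)); st()
    f0=np.array(env.state()["contact_force"])
    for z in np.arange(.026,.0125,-.003):
        env.movel(B(x,y,h+z),rate=.06); f=np.array(env.state()["contact_force"])-f0
        if abs(f).max()>6: print("contact",z,f.round(1)); break
    st()
E
python3 - <<'E'
from h import *
s=env.state()["eef_pos"]; T=B(.033,.033,0)
env.movel(np.r_[s[:2],.26],rate=.25)
place(.033,.033,.088)
E
```

```text
t 10.3 w 0.0307 gf 59.5 f [-0.1  0.3 -0.3] p [0.6087 0.0057 0.1211]
t 11.6 w 0.0306 gf 59.6 f [-0.   0.3  0.3] p [0.6084 0.006  0.1024]
```

```bash
cat >> h.py <<'E'
def release(x,y,h):
    for z in(.0125,.0115,.0105):
        if env.state()["contact_force"][2]>4: break
        env.movel(B(x,y,h+z),rate=.05)
    st(); env.set_gripper(.05); env.movel(np.r_[env.state()["eef_pos"][:2],.24],rate=.25); st()
E
python3 - <<'E'
from h import *
release(.033,.033,.088)
S=np.array([.5237,-.3590,0])
env.set_gripper(.06); env.move_pose(S+[0,0,.22],DOWN); env.movel(S+[0,0,.09]); env.set_gripper(0); st()
env.movel(S+[0,0,.26],rate=.25); st()
im,d=optics.get_image("scene"); cv2.imwrite("pics/g2.png",cv2.resize(im[160:300,140:400],None,fx=3,fy=3))
E
```

```text
t 11.8 w 0.0307 gf 60.6 f [-1.9  0.3  7.6] p [0.6084 0.0061 0.1023]
t 12.9 w 0.0501 gf 0.0 f [-0.4  0.4 -0.4] p [0.6071 0.006  0.2388]
t 15.9 w 0.0302 gf 59.5 f [ 0.3 -0.3  6.3] p [ 0.5243 -0.3596  0.0915]
t 16.8 w 0.0306 gf 59.4 f [-0.1  0.2 -1.8] p [ 0.523  -0.3585  0.258 ]
```

View pics/g2.png

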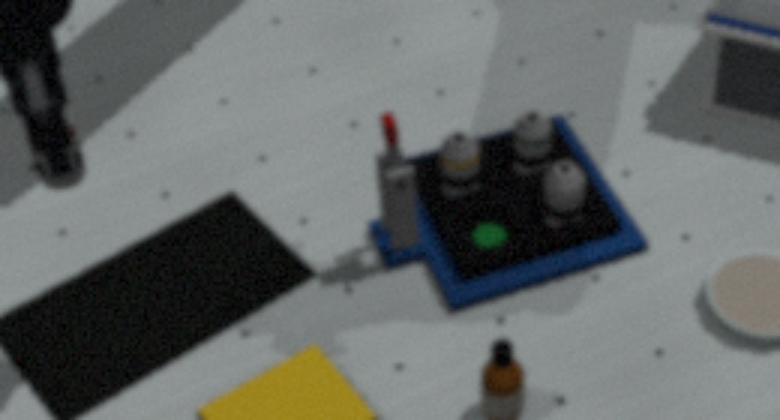

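The first spare stands upright in pocket 3, at about (565,190) in the crop. The second is in the gripper, and only pocket 2's disc still shows.

```bash
python3 - <<'E'
from h import *
place(.033,-.033,.0883); 
release(.033,-.033,.0883)
env.move_pose(B(0,.2,.30),DOWN)
im,d=optics.get_image("top"); cv2.imwrite("pics/g3.png",cv2.resize(im[170:290,120:380],None,fx=3,fy=3)); W=cloud("top",d)
for i,(x,y) in enumerate([(-.033,-.033),(-.033,.033),(.033,-.033),(.033,.033)]):
    p=B(x,y,0); m=(np.hypot(W[...,0]-p[0],W[...,1]-p[1])<.025)&(W[...,2]>.063)&(W[...,2]<.08)
    if m.sum(): v,u=np.nonzero(m); q=onz("top",(u.mean(),v.mean()),.07); print(i,m.sum(),((q-p)@np.stack([BX,BY]).T*1000).round(1),np.percentile(W[m][:,2],90).round(4))
st()
E
```

```text
t 19.1 w 0.0306 gf 59.4 f [-0.2 -0.9 -1.8] p [ 0.5997 -0.0597  0.1213]
t 20.3 w 0.0302 gf 59.4 f [ 0.1 -0.4  0.2] p [ 0.5993 -0.0594  0.1025]
t 20.6 w 0.0306 gf 60.4 f [-2.5  0.3  8.1] p [ 0.5993 -0.0594  0.1025]
t 21.6 w 0.0501 gf 0.0 f [ 0.1  0.9 -0.7] p [ 0.5982 -0.0593  0.2389]
0 86 [-0.2 -0. ] 0.0721
1 84 [-0.2  0.6] 0.0715
2 80 [ 1.  -0.4] 0.0719
3 81 [ 1.4 -0.4] 0.0713
t 22.6 w 0.0501 gf 0.0 f [-0.2 -0.2 -0.5] p [0.5978 0.1743 0.2988]
```

View pics/g3.png

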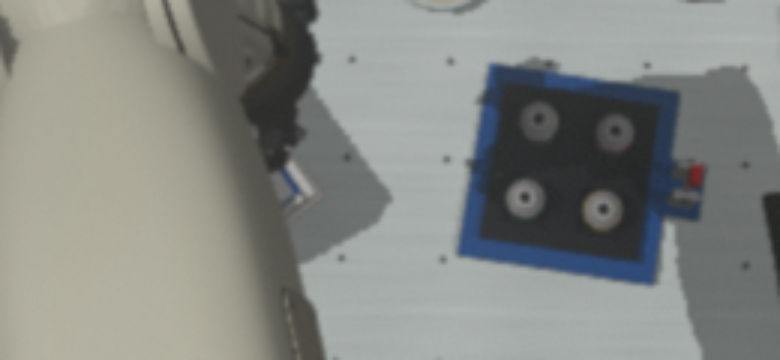

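All four pockets are filled, at most 1.4 mm off centre and upright. Now the cover.

```bash
python3 - <<'E'
from h import *
env.set_gripper(.06)
env.move_pose(HAND+.15*CZ,CQ); env.movel(HAND+.058*CZ,rate=.12); st()
s=env.state(); print("err along",np.round(np.stack([SX,SY,CZ])@(np.array(s["eef_pos"])-HAND-.058*CZ),4))
env.set_gripper(0); st()
env.movel(HAND+.068*CZ,rate=.04); st()
env.movel(HAND+.118*CZ,rate=.1); st()
im,d=optics.get_image("scene"); cv2.imwrite("pics/g4.png",cv2.resize(im[90:290,250:510],None,fx=3,fy=3))
E
```

```text
t 24.7 w 0.0602 gf 0.0 f [0.4 0.4 1. ] p [0.5172 0.3536 0.1899]
err along [0.0005 0.0004 0.0005]
t 25.1 w 0.0194 gf 59.6 f [-1.8  2.6  2.8] p [0.5165 0.3545 0.1897]
t 25.5 w 0.0193 gf 58.8 f [ 0.3  0.7 -3. ] p [0.5134 0.3577 0.1975]
t 26.1 w 0.0188 gf 58.8 f [ 0.3 -0.1 -2.7] p [0.4978 0.377  0.2405]
```

View pics/g4.png

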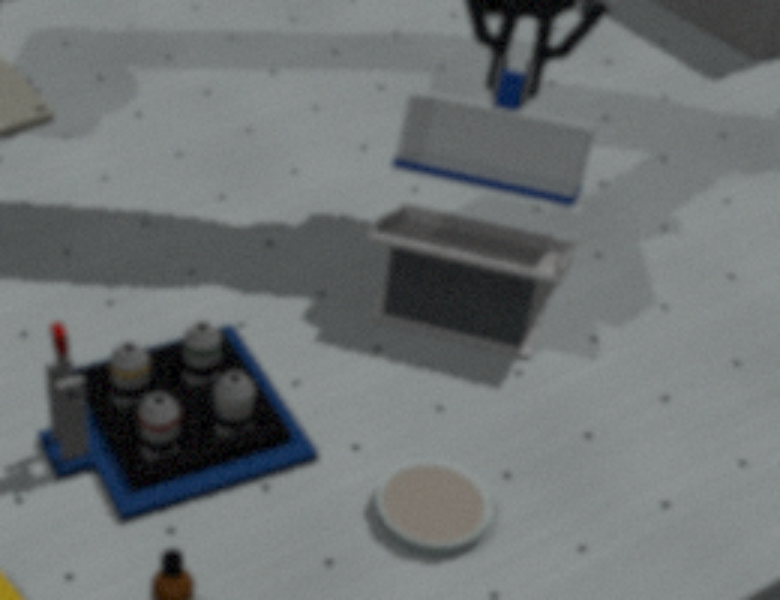

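The cover is clear of the stand and firmly held. I carry it upright to above the base and check its pose there.

```bash
python3 - <<'E'
from h import *
p=HAND+.118*CZ
env.movel(np.r_[p[:2],.35],rate=.2)
env.move_pose(B(0,.17,.35),DOWN); env.move_pose(B(0,0,.30),DOWN); env.pause(.3); st()
for n in("top","scene"):
    im,d=optics.get_image(n); np.savez(f"{n}1.npz",im=im,d=d)
    q=proj(n,B(0,0,.19)).astype(int); print(n,q)
    cv2.imwrite(f"pics/h_{n}.png",im)
a=cv2.imread("pics/h_top.png")[140:300,220:400];b=cv2.imread("pics/h_scene.png")[80:240,210:390]
cv2.imwrite("pics/g5.png",cv2.resize(np.hstack([a,b]),None,fx=2.2,fy=2.2))
for n in("top","scene"):
    W=cloud(n,np.load(f"{n}1.npz")["d"]); im=np.load(f"{n}1.npz")["im"].astype(int)
    L=(W-BASE)@np.stack([BX,BY,[0,0,1]]).T
    near=(abs(L[...,0])<.12)&(abs(L[...,1])<.11)
    t=L[near&(abs(L[...,2]-.222)<.008)]; print(n,"top pts",len(t), np.percentile(t,[1,99],axis=0).round(4).tolist() if len(t) else "")
    if len(t)>50:
        A=np.c_[t[:,:2],np.ones(len(t))]; print(" plane",np.linalg.lstsq(A,t[:,2],rcond=None)[0].round(4),cv2.minAreaRect((t[:,:2]*1000).astype(np.float32)))
    m=near&(im[...,0]>im[...,2]+45)&(im[...,0]>im[...,1]+20)&(L[...,2]>.13)&(L[...,2]<.19)
    t=L[m]; print(" rim",len(t),np.percentile(t,[1,99],axis=0).round(4).tolist() if len(t) else "")
E
```

```text
t 28.8 w 0.019 gf 58.8 f [ 0.4 -0.2 -3.1] p [ 0.5711 -0.0209  0.3003]
top [309 218]
scene [309 171]
top top pts 10 [[0.0544, -0.0727, 0.2184], [0.0788, -0.0713, 0.2228]]
 rim 0 
scene top pts 2486 [[-0.0732, -0.0733, 0.2147], [0.0804, 0.0808, 0.2267]]
 plane [-0.0039  0.0014  0.2191] ((1.4673843383789062, 4.367439270019531), (161.56578063964844, 157.42306518554688), 0.00500723160803318)
 rim 5 [[0.0783, -0.0526, 0.1509], [0.0811, 0.0122, 0.1567]]
```

View pics/g5.png

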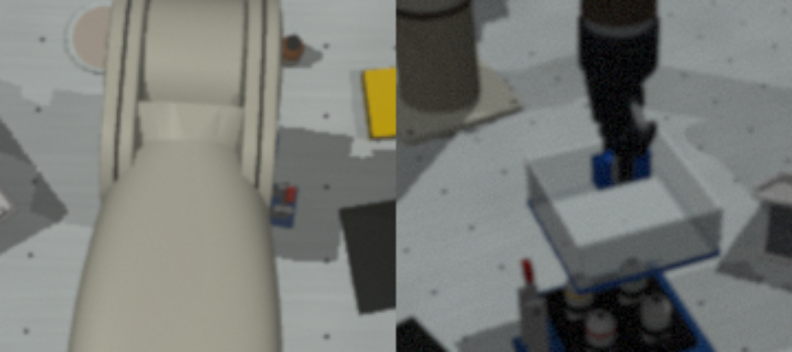

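The cover hangs level with its rim about 149 mm below the TCP. It looks 3–4 mm off in base y, so I lower it to just above the lenses and measure rim against flange in the same camera.

```bash
cat > m.py <<'E'
from h import *
def edges(im,z,half,side_off=0):
    # outermost blue boundary on +x side and -y side when back-projected on height z, base-frame
    i=im.astype(int); m=(i[...,0]>i[...,2]+30)&(i[...,0]>i[...,1]+12)
    v,u=np.nonzero(m); P=np.array([onz("scene",(a,b),z) for a,b in zip(u,v)])-BASE; L=P@np.stack([BX,BY]).T
    k=(abs(L)<half+.03).all(1); L=L[k]
    fx=[];fy=[]
    for t in np.arange(-.06,.061,.01):
        a=L[(abs(L[:,1]-t)<.005)&(L[:,0]>.04)]; 
        if len(a)>1: fx.append((t,a[:,0].max()))
        a=L[(abs(L[:,0]-t)<.005)&(L[:,1]<-.04)]
        if len(a)>1: fy.append((t,a[:,1].min()))
    r=[]
    for f in(fx,fy):
        f=np.array(f); med=np.median(f[:,1]); f=f[abs(f[:,1]-med)<.008]
        s,c=np.polyfit(f[:,0],f[:,1],1); r.append((len(f),round(c*1000,1),round(np.degrees(s),1)))
    return r
E
python3 - <<'E'
from m import *
print("flange0",edges(np.load("scene0.npz")["im"],.012,.088))
print("rim hi",edges(np.load("scene1.npz")["im"],.151,.078))
env.movel(B(0,-.003,.236),rate=.1); env.pause(.2); st()
im,d=optics.get_image("scene"); np.savez("scene2.npz",im=im,d=d)
print("rim lo",edges(im,.0865,.078))
L=(cloud("scene",d)-BASE)@np.stack([BX,BY,[0,0,1]]).T
t=L[(abs(L[...,:2])<.1).all(-1)&(abs(L[...,2]-.154)<.008)]; print(len(t),np.percentile(t,[1,50,99],axis=0).round(4).tolist())
im0=np.load("scene0.npz"); L=(cloud("scene",im0["d"])-BASE)@np.stack([BX,BY,[0,0,1]]).T
t=L[(abs(L[...,0])<.12)&(abs(L[...,1])<.12)&(abs(L[...,2]-.011)<.006)]; print("flange cloud",np.percentile(t,[1,99],axis=0).round(4).tolist())
cv2.imwrite("pics/g6.png",cv2.resize(im[120:280,210:390],None,fx=3.5,fy=3.5))
E
```

```text
flange0 [(13, np.float64(92.8), np.float64(-0.0)), (6, np.float64(-117.2), np.float64(0.1))]Traceback (most recent call last):
  File "<stdin>", line 3, in <module>
  File "m.py", line 15, in edges
    f=np.array(f); med=np.median(f[:,1]); f=f[abs(f[:,1]-med)<.008]
                                 ~^^^^^
IndexError: too many indices for array: array is 1-dimensional, but 2 were indexed
```

```bash
sed -i 's/+30)&(i\[...,0\]>i\[...,1\]+12)/+22)\&(i[...,0]>i[...,1]+10)/; s/\[(abs(L\[:,0\]-t)<.005)&/[(abs(L[:,0]-t)<.005)\&(abs(t)>.025)\&/; s/if len(a)>1/if len(a)>0/' m.py
sed -i 's/        f=np.array(f); med/        if len(f)<3: r.append(f); continue\n        f=np.array(f); med/' m.py
python3 - <<'E'
from m import *
print("flange0",edges(np.load("scene0.npz")["im"],0,.088))
print("rim hi",edges(np.load("scene1.npz")["im"],.151,.078))
env.movel(B(0,-.003,.236),rate=.1); env.pause(.2); st()
im,d=optics.get_image("scene"); np.savez("scene2.npz",im=im,d=d)
print("rim lo",edges(im,.0865,.078))
L=(cloud("scene",d)-BASE)@np.stack([BX,BY,[0,0,1]]).T
t=L[(abs(L[...,:2])<.1).all(-1)&(abs(L[...,2]-.154)<.008)]; print(len(t),np.percentile(t,[1,50,99],axis=0).round(4).tolist())
im0=np.load("scene0.npz"); L=(cloud("scene",im0["d"])-BASE)@np.stack([BX,BY,[0,0,1]]).T
t=L[(abs(L[...,0])<.12)&(abs(L[...,1])<.12)&(abs(L[...,2]-.011)<.006)]; print("flange cloud",np.percentile(t,[1,99],axis=0).round(4).tolist())
# overlay predicted rim/top wireframe for cover at TCP xy, +2mm y
q=im.copy()
for z in(.0865,.1545):
    c=[proj("scene",B(sx*.078,sy*.078,z)) for sx,sy in((1,1),(1,-1),(-1,-1),(-1,1))]
    cs=np.array(c)
    if z==.0865: big=cv2.resize(im[120:280,210:390],None,fx=3.5,fy=3.5)
    cv2.polylines(big,[np.int32((cs+.5-[210,120])*3.5)],True,(0,255,255),1)
cv2.imwrite("pics/g6.png",big)
E
```

```text
flange0 [(13, np.float64(84.1), np.float64(-0.3)), (4, np.float64(-88.7), np.float64(4.0))]
rim hi [(11, np.float64(78.2), np.float64(-2.3)), []]
t 29.9 w 0.019 gf 58.8 f [ 0.2 -0.1 -2.4] p [ 0.5708 -0.0252  0.2369]
rim lo [(11, np.float64(77.5), np.float64(-0.3)), (3, np.float64(-81.1), np.float64(-18.8))]
2511 [[-0.0735, -0.0777, 0.147], [0.0281, -0.0167, 0.1557], [0.0813, 0.0763, 0.1593]]
flange cloud [[-0.0858, -0.1181, 0.0055], [0.0893, 0.0864, 0.0166]]
```

View pics/g6.png

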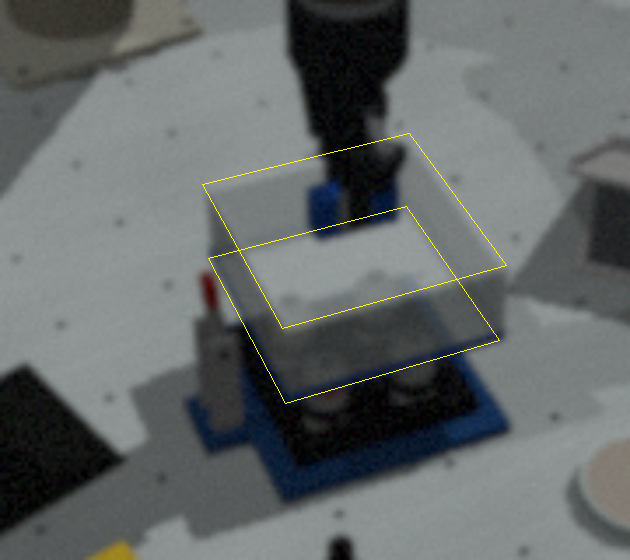

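The wireframe for a centred cover lies on the pictured cover to within about 1–2 mm; its near rim corner is at (285,403) in the crop. I nudge it −1.2 mm in x and lower it with force checks.

```bash
python3 - <<'E'
from h import *
x,y=-.0012,-.003
env.movel(B(x,y,.236),rate=.05); env.movel(B(x,y,.182),rate=.08); env.pause(.2); st()
f0=np.array(env.state()["contact_force"])
for z in np.arange(.179,.1555,-.002):
    env.movel(B(x,y,z),rate=.05); s=env.state(); f=np.array(s["contact_force"])-f0; 
    if abs(f).max()>5: print("contact cmd",round(z,4),f.round(1),np.round(s["torque"],2)); break
st()
E
```

```text
t 31.2 w 0.0193 gf 58.8 f [-0.2 -0.1 -2.7] p [ 0.5695 -0.025   0.1827]
contact cmd 0.159 [-0.6 -0.2  6. ] [-0.01  0.22 -0.03]
t 34.0 w 0.019 gf 59.4 f [-0.7 -0.3  3.3] p [ 0.5695 -0.025   0.1598]
```

Contact came at the predicted seating height (TCP 0.160). I release, move to outside the clamp and check.

```bash
python3 - <<'E'
from h import *
s=env.state(); env.set_gripper(.05); st()
env.movel(np.r_[s["eef_pos"][:2],.29],rate=.2)
env.movel(B(0,-.17,.28),rate=.25); env.set_gripper(0); st()
im,d=optics.get_image("scene"); im2,d2=optics.get_image("top")
BZ=np.stack([BX,BY,[0,0,1]]).T
for n,dd in(("scene",d),("top",d2)):
    L=(cloud(n,dd)-BASE)@BZ; t=L[(abs(L[...,:2])<.1).all(-1)&(abs(L[...,2]-.080)<.008)]
    if len(t)>100: print(n,len(t),np.percentile(t,[1,50,99],axis=0).round(4).tolist(),np.linalg.lstsq(np.c_[t[:,:2],np.ones(len(t))],t[:,2],rcond=None)[0].round(4))
a=im[120:280,210:390]; b=im2[160:320,230:410]
cv2.imwrite("pics/g7.png",cv2.resize(np.hstack([a,b]),None,fx=2.2,fy=2.2))
E
```

```text
t 34.4 w 0.0503 gf 0.0 f [-0.1  0.3  0.3] p [ 0.5691 -0.025   0.1589]
t 36.6 w -0.0001 gf 0.0 f [-0.8  0.5  0. ] p [ 0.5477 -0.1903  0.2801]
scene 2584 [[-0.0751, -0.0785, 0.0731], [0.0174, -0.0089, 0.0786], [0.0795, 0.0765, 0.0853]] [-0.0025 -0.0005  0.0787]
top 3590 [[-0.0762, -0.0762, 0.0751], [-0.0038, 0.0003, 0.0796], [0.077, 0.0771, 0.0843]] [ 0.0013 -0.0005  0.0796]
```

View pics/g7.png

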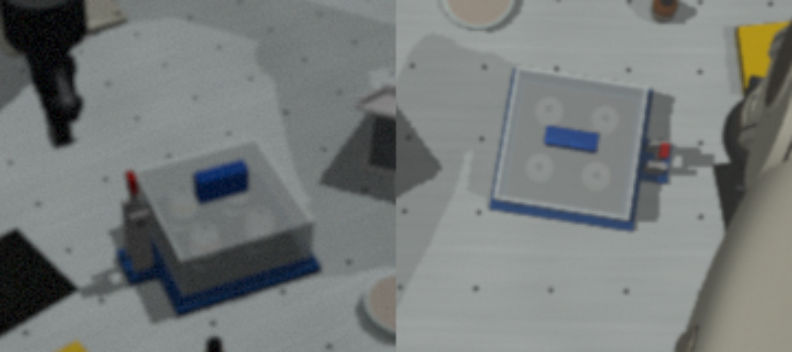

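The cover is seated: its top is at 79.6 mm (80 expected), level, and centred to about 0.5 mm. Now I swing the clamp.

```bash
python3 - <<'E'
from h import *
def tcp(th,r=.046):
    y=-.100+r*np.cos(th)-.004*np.sin(th); z=.085+r*np.sin(th)+.004*np.cos(th)
    return B(0,y-.011,z+env.tip_reach+.001)
p=tcp(1.75); env.movel(B(0,-.17,p[2]),rate=.2)
hit=False
for th in np.r_[np.arange(1.75,.3,-.12),np.arange(.3,-.13,-.04)]:
    env.movel(tcp(th),rate=.1); f=np.array(env.state()["contact_force"])
    if th<.3: print(round(th,2),f.round(1))
    if abs(f).max()>14: print("stop",round(th,2),f.round(1)); break
st()
s=env.state(); env.movel(np.r_[s["eef_pos"][:2],.27],rate=.15)
env.move_pose(B(-.05,-.25,.30),DOWN); env.pause(.3); st()
im,d=optics.get_image("scene"); im2,d2=optics.get_image("top")
BZ=np.stack([BX,BY,[0,0,1]]).T
for n,dd in(("scene",d),("top",d2)):
    L=(cloud(n,dd)-BASE)@BZ; t=L[(abs(L[...,0])<.006)&(L[...,1]<-.047)&(L[...,1]>-.1)&(L[...,2]>.06)]
    if len(t)>5: print(n,len(t),"arm z vs y",np.polyfit(t[:,1],t[:,2],1).round(3),t[:,2].max().round(3))
    t=L[(abs(L[...,:2])<.1).all(-1)&(abs(L[...,2]-.080)<.006)]
    print(n,np.percentile(t,[1,50,99],axis=0).round(4).tolist())
cv2.imwrite("pics/g8.png",cv2.resize(np.hstack([im[120:280,210:390],im2[160:320,230:410]]),None,fx=2.2,fy=2.2))
E
```

```text
0.26 [0.5 0.4 0.4]
0.22 [0.4 0.4 0.7]
0.18 [0.5 0.4 0.4]
0.14 [0.2 0.2 0.9]
0.1 [-0.7 -0.6 -0.3]
0.06 [ 0.   0.5 -0.4]
0.02 [-1.2 -0.  -0.6]
-0.02 [-0.9 -0.2  3.9]
-0.06 [-4.7 -0.2 12.9]
-0.1 [-7.1  1.1 21.4]
stop -0.1 [-7.1  1.1 21.4]
t 43.6 w 0.0 gf 10.9 f [-7.1  1.1 21.4] p [ 0.562  -0.0866  0.1617]
t 45.6 w -0.0001 gf 0.0 f [-0.5 -0.5 -0.2] p [ 0.4878 -0.2619  0.2997]
scene 85 arm z vs y [0.024 0.088] 0.092
scene [[-0.0755, -0.078, 0.0747], [0.0196, -0.0058, 0.0787], [0.0793, 0.0765, 0.0845]]
top 103 arm z vs y [0.037 0.092] 0.094
top [[-0.0761, -0.0764, 0.0753], [-0.0061, 0.002, 0.0797], [0.077, 0.0773, 0.0842]]
```

View pics/g8.png

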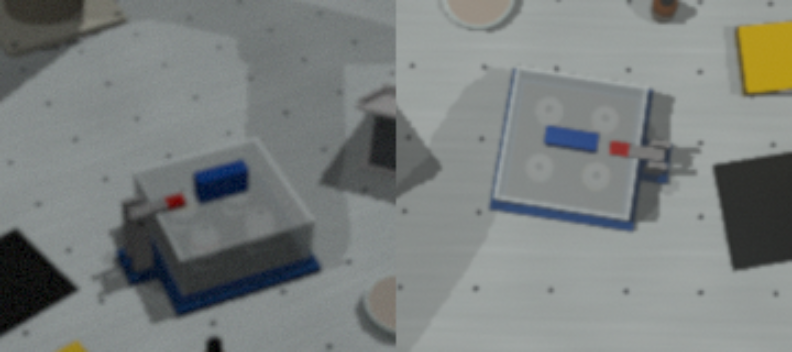

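The clamp lies down over the cover, its red tip at about (175,201) in the left view. It met its stop at 21 N, and the measured slope is about 0.03 rad.

```bash
python3 -c "
from h import *
print(env.job_done()); st()"
```

```text
the job is handed in; nothing more can be done
None
the job is handed in; nothing more can be done
```

I handed the job in at about 46 s: both spares are upright in the empty pockets, the cover is seated level over the base, and the clamp is down to its stop; the hand-in call returned no verdict.

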